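# Start the dust extractor at its guarded switch

### The arm

A 6-joint arm with a two-finger parallel gripper is mounted at the origin on the work surface. World frame = base frame: x ahead of the robot, y to its left, z up, the work surface at z = 0. Lengths are in m, angles in rad, forces in N, time in s.
With the tool pointing down it reaches from about 0.225 to 0.875 m from the base axis. Payload 3.4 kg.
Tool frame: the origin (TCP) lies between the finger pads; the fingertips stand 11 mm ahead of it and the grasp point (between the pads) lies 8 mm behind it; z points along the fingers, y is the line along which they close (so a half turn about z gives the same grasp; the last joint's range is limited). The gripper opens to 85 mm and grips with 20 to 120 N. Pads are 22 mm wide; open, the fingers measure 114 mm over their backs; the gripper's body (76 mm by 85 mm) begins 54 mm behind the grasp point. The pads swing forward as they close: fully open they stand 13 mm farther back than shut.
Start: joints at [-1.445, 0.276, 1.505, -0, 1.361, -0.121], TCP at [0.14, -0.558, 0.242] pointing down, gripper open.
Joint ranges: [-2.89, 2.89], [-0.75, 2.08], [0.22, 2.7], [-1.18, 4.32], [0.11, 2.71], [-2.7, 2.7]. Speed limits (rad/s): [2.57, 2.57, 3.14, 3.14, 3.14, 3.14].

### API

Orientations are given as a unit quaternion [w, x, y, z].
In Python, from cell import robot gives the robot as it stands.
- The arm moves only by the tool advance, called after ">>>" as name(argument=value, ...) on one line, values as JSON. Schema: {"type":"object","properties":{"moves":{"type":"array","items":{"type":"array","items":{"type":"number"},"minItems":7,"maxItems":7},"minItems":1,"maxItems":8},"grip_n":{"type":"number"},"only":{"type":"string"},"quiet":{"type":"boolean"},"lines":{"type":"string"}},"required":["moves"],"additionalProperties":false}. moves is a list of rows, 1 to 8 of them, each of 7 numbers: the finger opening in m, then dx, dy, dz in shares of the most that a row can go, 1 being 62.5 mm, then a rotation vector rx, ry, rz in units of 0.2 rad; each row shifts and turns the commanded pose from where the row before left it, along the tool's axes as they then stand; what a row does not reach is not made up. A row lasts 1/8 s, in which the tool goes at most 0.0625 m and 0.188 rad, less where a joint would pass 70% of its speed; a pose out of reach is approached as far as the arm can. The fingers move at their own pace and stop on an object; grip_n is the grip in N (left out, the last holds). Time passes only in rows, so rows that do not move let the fingers close. The tool returns the time, the measured TCP pose, the force, the opening and the grip force at its end. only (a regular expression) keeps the lines of the reply that match it, lines (a string "A,B") keeps lines A to B, and quiet returns only ok. Input that does not fit is refused with a message, and nothing moves.
- robot.observe(): the state, without advancing time (a new reading comes with each control period).
- robot.get_image(name): name is "side" or "top" or "wrist"; returns a dict with "frame" (420x560x3 uint8, red, green, blue), "fov_y" (degrees; the focal length in pixels is half the picture's height over the tangent of half this angle, whatever the lens; pixels are square), "cx", "cy" (the principal point, pixels), "extrinsics" (4x4, takes a point from world to camera coordinates). Camera axes: x right, y down, z forward; pixel columns grow to the right and rows downward; lengths in m; the calibration is good to about 2 mm. The wrist camera is an equidistant fisheye: a pixel r from the principal point sees the ray r / f radians off the axis. A picture is of the moment at which its call begins. There is no depth.
- robot.job_done(): hands the job in; it is judged then, once.
The state is a dict: "clock": time; "joint_pos": joint angles; "joint_velocities": joint speeds; "joint_efforts": joint torques, N m; "tool_pos": TCP position; "eef_rot": TCP orientation; "wrist_force": force on the tool from outside, world axes, zero at the start; "torque": the same for the moment, N m; "grip_width": finger opening in m; "grip_force": force on a finger pad.
Only numpy, scipy, OpenCV 4.12 (cv2) and the standard library are available. Lean on these libraries where they do the work, as an engineer would, in place of code of your own. Each camera call takes 0.05 s, during which the arm holds its last target. There are 200 camera calls.

### The job

Start the dust extractor: at the start box with the red guard, lift the hinged guard with a fingertip under its front tab, keep it up on the finger while you flip the brass toggle beneath from off (leaning to the front) to on (leaning to the back), then take the finger out and let the guard drop fully shut over it. Touch gently, without pinching or forcing anything; leave the yellow-guarded pump switch shut and off, and do not shift, lift or carry any of the things lying and standing about.

Things in the scene. Friction and masses are not known exactly. Their poses are not given: they have to be found in the camera images.
- extractor_box: Dust extractor's grey steel start box bolted to the bench, 180 mm deep (x), 140 wide (y), flat top panel 62 mm above the bench, translucent red hinged guard over a brass toggle. Origin: centre of its underside; x from its front (lifting tab, robot's side) to its back (pilot lamps 16 mm high at x = 68, aerial 58 mm high at x = 73, y = 58), z up. Turned at most 0.3 rad either way
- extractor_tab (a point): middle of the 6 mm round bead that ends the red guard's lifting tab; moves with the guard. Guard shut: at box x = -64 mm, y = 0, 50 mm above the panel (112 above the bench). The tab is 50 mm wide, 20 long, 3 thick, and runs from the guard's top plate (front edge at box x = -46 mm, underside 40 mm above the panel) forward and up at 25 degrees
- extractor_hinge (a point): middle of the red guard's hinge pin, at box x = 10 mm, y = 0, 10 mm above the panel; the pin runs along the box's y. The guard is a U-shaped cover: top plate 69 mm wide and 62 long (box x -46 to +16), underside 40 mm above the panel when shut, two side cheeks 3 mm thick, 63 mm apart inside; open at the front and below
- extractor_paddle_tip (a point): tip of the brass paddle toggle under the red guard; moves with it. Off: at box x = -32 mm; on: at x = -8 mm; both 32 mm above the panel. The paddle is 24 mm wide, 8 thick with a 15 mm round head, 32 long from its pivot (box x = -20 mm, y = 0, 3 mm above the panel). The shut guard clears it in both positions
- extractor_guard (a joint): angle of the red guard: 0 = shut, grows as it is lifted up and back, stop at 1.35 rad. Its weight and a light spring close it (about 0.4 N at the tab, 0.6 N when high): it never stays up by itself and falls shut from any angle as soon as nothing carries it
- extractor_paddle (a joint): angle of the toggle under the red guard: 0 = off, leaning 0.4 rad to the box's front; 0.8 = on, leaning 0.4 rad to the back. A solid brass paddle, 75 g, that tips over its centre by its own weight: it drops to the end it leans to and stays there; about 0.5 N pushing to the back, 20 mm above the panel, moves it
- pump_box: Veneer pump's grey steel start box bolted to the bench, 180 mm deep (x), 140 wide (y), flat top panel 62 mm above the bench, translucent yellow hinged guard over a brass toggle. Origin: centre of its underside; x from its front (lifting tab, robot's side) to its back (pilot lamps 16 mm high at x = 68, aerial 58 mm high at x = 73, y = 58), z up. Turned at most 0.3 rad either way
- pump_guard (a joint): angle of the yellow guard, made like the red one; to be left shut (0)
- pump_paddle (a joint): angle of the toggle under the yellow guard, made like the red one; to be left off (0)
- drawer_knob: turned brass drawer knob, 32 mm wide and 33 mm high, standing on the bench just in front of the red-guarded box; origin at the centre of its foot
- sanding_block: cork sanding block 45 x 90 x 30 mm lying on the bench just in front of the yellow-guarded box; origin at the centre of its underside
- glue_bottle: cream glue bottle, 60 mm wide and 170 mm high, orange cap, standing behind the boxes; origin at the centre of its foot
- wax_tin: flat green wax tin with a brass lid, 87 mm wide and 38 mm high, standing at the left; origin at the centre of its foot
- chisel: wood chisel lying behind the boxes, 280 mm long, 29 mm high; origin on the bench about mid-length, x axis from handle to blade
- mallet: turned carver's mallet standing on its head at the right, 92 mm wide and 240 mm high; origin at the centre of its foot
- fret_panel_a: pierced mahogany fretwork panel 240 x 75 x 6 mm lying on the bench at the left; origin at the centre of its underside
- fret_panel_b: pierced mahogany fretwork panel 200 x 65 x 6 mm lying on the bench at the left; origin at the centre of its underside

How it is judged:
On the way, in this order (a step that is already met when the one before it is completed fails the run):
1. the red guard is lifted by more than 0.25 rad with its toggle still off (value of joint extractor_guard above 0.25 rad and value of joint extractor_paddle below 0.3 rad), for 0.1 s.
2. the toggle under the red guard is flipped to on (past 0.7 rad) while the guard is still up (value of joint extractor_paddle above 0.7 rad and value of joint extractor_guard above 0.1 rad), for 0.1 s.
3. the red guard has dropped shut (under 0.06 rad) with the toggle left on (value of joint extractor_guard below 0.06 rad and value of joint extractor_paddle above 0.7 rad), for 0.2 s.
At the end, for the whole second after the job is handed in: The toggle under the red guard is on (at least 0.7 of its 0.8 rad) and the red guard is shut over it (within 0.06 rad); the yellow guard is shut (within 0.06 rad) and its toggle off (within 0.15 rad); every loose thing is within 20 mm of where it was (all of step 3 and value of joint pump_paddle below 0.15 rad and value of joint pump_guard below 0.06 rad and distance of each of drawer_knob, sanding_block, glue_bottle, wax_tin, chisel, mallet, fret_panel_a, fret_panel_b from where it was at the start of the episode below 0.02 m); the robot touches nothing.
It fails at once if the fingers pinch or press the red-guarded box, its guard or its toggle with more than 30 N (contact force between the fingers and extractor_box above 30 N).
It fails at once if the yellow guard is lifted (over 0.2 rad) or its toggle moved (over 0.3 rad) (value of joint pump_guard above 0.2 rad or value of joint pump_paddle above 0.3 rad).
It fails at once if a loose thing is shifted, lifted or carried by more than 20 mm (distance of any of drawer_knob, sanding_block, glue_bottle, wax_tin, chisel, mallet, fret_panel_a, fret_panel_b from where it was at the start of the episode above 0.02 m).
It also fails if it takes over 35 s, if anything falls off the work surface, if the arm or the gripper's body presses on something with over 40 N, if the wrist force passes 120 N, or if a joint passes its speed limit or range.

## Working session

There is one attempt and no reset: what is moved stays moved. The work goes in short steps, Python scripts to look and compute and a tool call to move; the robot and the scene stay as the last step left them, time stands still between calls to the robot, and variables do not carry over. Pictures are saved under pics/ and viewed, at most 10 in all, crops included, and the job is handed in when it is done.

```bash
ls; mkdir -p pics
```

Run:
```python
from cell import robot
import cv2,numpy as np,json
for n in("side","top"):
    d=robot.get_image(n); cv2.imwrite(f"pics/{n}0.png",d["frame"][:,:,::-1])
    print(n,d["fov_y"],d["cx"],d["cy"],np.round(d["extrinsics"],4).tolist())
    np.savez(f"{n}.npz",E=d["extrinsics"],f=210/np.tan(np.radians(d["fov_y"]/2)),c=[d["cx"],d["cy"]],im=d["frame"])
s=robot.observe();print(s["clock"],s["tool_pos"],s["eef_rot"],s["grip_width"])
```

```text
cell.py
pics
side 44.2327636810333 273.62956247692443 199.41136979004108 [[-0.854, -0.5202, -0.0062, 0.4658], [-0.3759, 0.6251, -0.6841, 0.2679], [0.3597, -0.5819, -0.7294, 1.3325], [0.0, 0.0, 0.0, 1.0]]
top 57.60572980129276 287.21901733677436 209.17750364422702 [[-0.0059, -0.9996, -0.0283, 0.0451], [-0.9923, 0.0094, -0.1233, 0.536], [0.1235, 0.0273, -0.992, 1.2015], [0.0, 0.0, 0.0, 1.0]]
0.1 [ 0.14039357 -0.55712266  0.24154255] [-8.26563032e-04  9.92395929e-01  1.23083857e-01 -4.10066387e-06] 0.08540090463681485
```

View pics/top0.png

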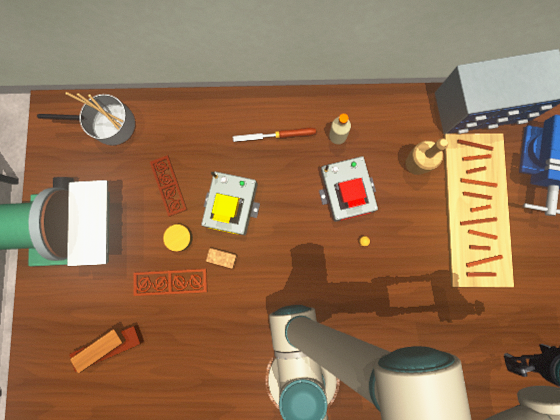

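View pics/side0.png

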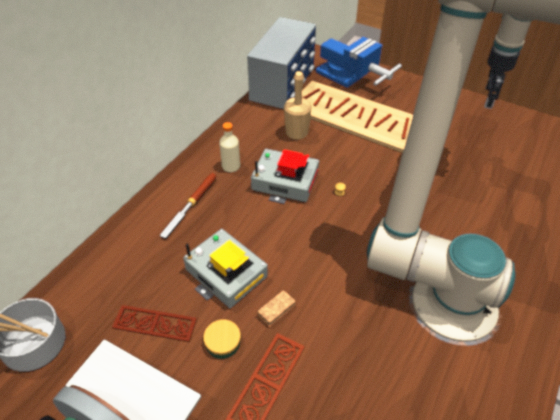

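The top view shows the red box at about (350,188), the knob at (365,241), the yellow box at (230,204) and the mallet at (427,156). I'll enlarge the red box in both views.

Run:
```python
import cv2,numpy as np
a=np.load("top.npz")["im"][145:255,305:385,::-1]; b=np.load("side.npz")["im"][135:215,240:350,::-1]
A=cv2.resize(a,None,fx=5,fy=5,interpolation=2);B=cv2.resize(b,None,fx=4,fy=4,interpolation=2)
o=np.zeros((550,400+440,3),np.uint8)
o[:,:400]=A;o[:320,400:]=B
cv2.imwrite("pics/crop.png",o[:,:800])
```

```text
(no output)
```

View pics/crop.png

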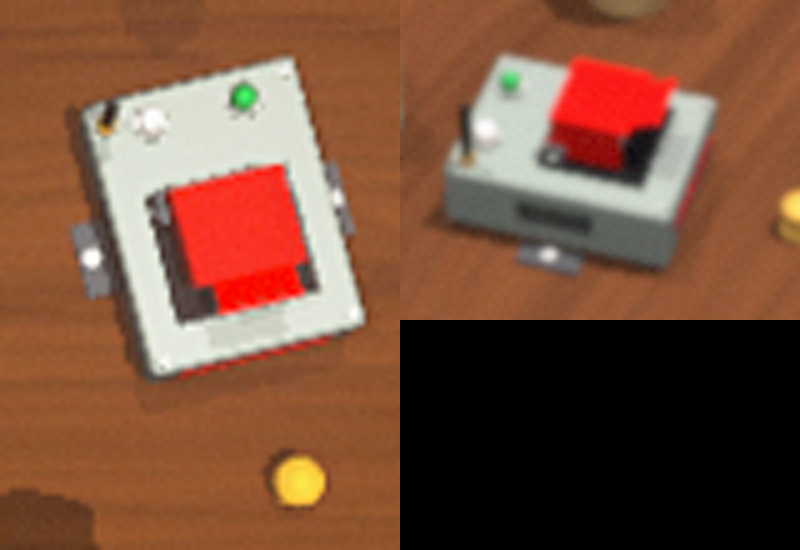

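Create h.py:
```python
import numpy as np
from scipy.optimize import least_squares
C={n:np.load(n+".npz") for n in("top","side")}
def proj(n,P):
    c=C[n];q=np.c_[P,np.ones(len(P))]@c["E"][:3].T
    return q[:,:2]/q[:,2:]*c["f"]+c["c"]
def world(p,P):
    c,s=np.cos(p[2]),np.sin(p[2]);P=np.atleast_2d(P)
    return np.c_[p[0]+c*P[:,0]-s*P[:,1],p[1]+s*P[:,0]+c*P[:,1],P[:,2]]
```

Run:
```python
from h import *
co=np.array([[.09,.07,.062],[.09,-.07,.062],[-.09,-.07,.062],[-.09,.07,.062]])
tp=np.array([[85,105],[293,60],[363,325],[152,375]])/5+[305,145]
sd=np.array([[447-400,180],[100,55],[316,101],[272,220]])/4+[240,135]
for use in("top","side","both"):
    def r(p):
        W=world(p,co);o=[]
        if use!="side":o.append(proj("top",W)-tp)
        if use!="top":o.append(proj("side",W)-sd)
        return np.ravel(o)
    s=least_squares(r,[.6,-.1,.2]);print(use,s.x.round(4),s.fun.round(1))
p=s.x
def ray(n,uv,z):
    return least_squares(lambda q:(proj(n,np.array([[q[0],q[1],z]]))-uv).ravel(),[.5,0]).x
k=ray("top",[365,241],.033);print("knob",k)
for q in([-.064,0,.112],[.01,0,.072]):print(world(p,q),proj("top",world(p,q)))
c,s_=np.cos(p[2]),np.sin(p[2]);d=k-p[:2];print("knob in box",c*d[0]+s_*d[1],-s_*d[0]+c*d[1])
```

Add to h.py:
```python
from scipy.spatial.transform import Rotation as R
P=np.array([.597,-.156,.235])
def to(bx,h,tilt=.45,by=0.):
    """tool-axis shift bringing finger corner C to box x=bx, height h above the panel (mm)"""
    from cell import robot
    s=robot.observe();q=s["eef_rot"];r=R.from_quat([*q[1:],q[0]])
    c,sn=np.cos(tilt),np.sin(tilt)
    t=world(P,np.array([bx-11*c-11*sn,by,62+h-11*sn+11*c])/1000)[0]
    y=np.array([np.sin(P[2]),-np.cos(P[2]),0]);x=np.array([np.cos(P[2]),np.sin(P[2]),0])
    z=np.array([0,0,-1]);T=np.c_[c*x-sn*z,y,c*z+sn*x]
    print("shift",r.inv().apply(t-s["tool_pos"]).round(4),"rot",(r.inv()*R.from_matrix(T)).as_rotvec().round(3),"t",s["clock"],"F",np.round(s["wrist_force"],2),"tgt",t.round(4))
```

```bash
python3 -c "
from h import *
to(-110,120,0)"
```

```text
shift [ 0.4198 -0.2788  0.0491] rot [-0.002 -0.     0.012] t 0.1 F [ 0.39 -0.51  0.05] tgt [ 0.4793 -0.1842  0.193 ]
```

Careful with the scale: shifts go in shares of 62.5 mm and turns go in units of 0.2 rad. That gives: 0.045 m is 0.72, -0.03 m is -0.48, 0.012 rad is 0.06.

>>> advance(moves=[[0,0.72,-0.48,0.064,0,0,0],[0,0.72,-0.48,0.064,0,0,0],[0,0.72,-0.48,0.064,0,0,0],[0,0.72,-0.48,0.064,0,0,0],[0,0.72,-0.48,0.064,0,0,0],[0,0.72,-0.48,0.064,0,0,0],[0,0.72,-0.48,0.064,0,0,0],[0,0.72,-0.48,0.064,0,0,0.06]], grip_n=20)

```text
clock: 1.1
tool_pos: [0.4318, -0.2354, 0.21]
eef_rot: [0.0, 0.993, 0.117, -0.0]
wrist_force: [0.4, -1.4, -0.4]
grip_width: 0.0002
grip_force: 0.0
```

>>> advance(moves=[[0,0.32,-0.208,0,0,0.75,0],[0,0.32,-0.208,0,0,0.75,0],[0,0.16,-0.16,0,0,0.75,0],[0,0,0,0,0,0,0]])

```text
clock: 1.6
tool_pos: [0.4682, -0.1893, 0.2149]
eef_rot: [-0.027, 0.969, 0.113, 0.22]
wrist_force: [0.1, 0.6, -0.1]
grip_width: -0.0001
grip_force: 0.0
```

```bash
python3 -c "
from h import *
to(-110,60)"
```

```text
shift [-0.0304 -0.0021  0.0828] rot [-0.002  0.003 -0.004] t 1.6 F [ 0.1   0.57 -0.08] tgt [ 0.4757 -0.185   0.1271]
```

Scaled: 0.041 m is 0.656, -0.015 m is -0.24.

>>> advance(moves=[[0,-0.24,-0.016,0.656,0,0,0],[0,-0.24,-0.016,0.656,0,0,0],[0,0,0,0,0,0,0]])

```text
clock: 1.98
tool_pos: [0.4775, -0.1852, 0.1267]
eef_rot: [-0.029, 0.969, 0.114, 0.219]
wrist_force: [0.1, 0.9, 0.2]
grip_width: -0.0001
grip_force: 0.0
```

Run:
```python
from h import *
to(-88,30)
from cell import robot
import cv2
s=robot.observe();q=s["eef_rot"];r=R.from_quat([*q[1:],q[0]])
C=np.array(s["tool_pos"])+r.apply([[.011,0,.011],[-.011,0,.011]])
print("C px",proj("top",C),proj("side",C))
a=robot.get_image("top")["frame"][145:265,300:400,::-1];b=robot.get_image("side")["frame"][95:215,240:390,::-1]
cv2.imwrite("pics/c2.png",np.hstack([cv2.resize(a,(400,480),interpolation=2),cv2.resize(b,(400,320),interpolation=2) if 0 else cv2.resize(b,(600,480),interpolation=2)[:,:400]]))
```

```text
shift [ 0.0056 -0.0004  0.0354] rot [-0.006  0.005 -0.002] t 1.975 F [0.07 0.89 0.24] tgt [ 0.4971 -0.1799  0.0971]
C px [[361.3006588  219.67744483]
 [362.51337368 226.39336885]] [[320.89159781 160.91591498]
 [327.21231457 164.65644625]]
```

View pics/c2.png

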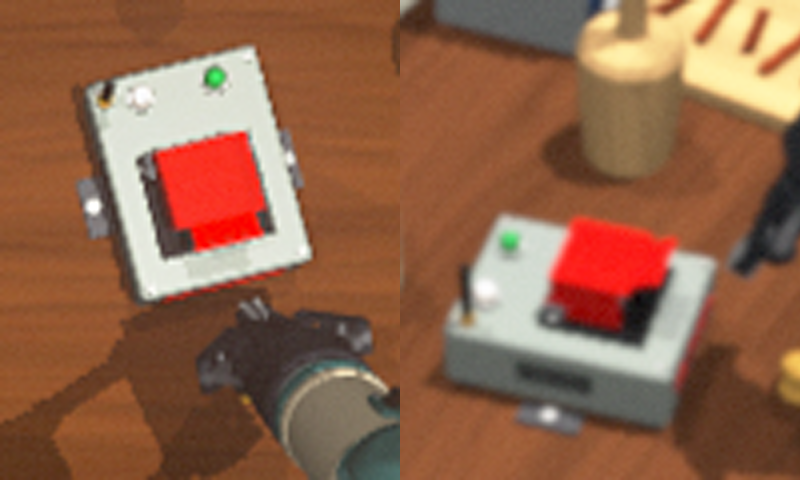

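The top view puts the fingertips at about (362,220) and the side view at about (324,161). Both match the predicted pixels, so the calibration and fingertip length hold. The tab bead sits at top (357,206).

Scaled: 0.018 m is 0.288, 0.003 m is 0.048.

>>> advance(moves=[[0,0.048,0,0.288,0,0,0],[0,0.048,0,0.288,0,0,0],[0,0,0,0,0,0,0]])

```text
clock: 2.45
tool_pos: [0.5003, -0.1823, 0.1008]
eef_rot: [-0.025, 0.968, 0.115, 0.222]
wrist_force: [-0.4, 0.2, -0.1]
grip_width: -0.0002
grip_force: 0.0
```

```bash
python3 -c "
from h import *
to(-60,30);to(-42,72)"
```

```text
shift [ 0.0213 -0.003   0.0144] rot [ 0.001 -0.001  0.001] t 2.45 F [-0.39  0.18 -0.09] tgt [ 0.5244 -0.1734  0.0971]
shift [ 0.0559 -0.0029 -0.0155] rot [ 0.001 -0.001  0.001] t 2.45 F [-0.39  0.18 -0.09] tgt [ 0.5419 -0.1692  0.1391]
```

Scaled: 0.01 m is 0.16, 0.009 m is 0.144.

>>> advance(moves=[[0,0.16,-0.024,0.112,0,0,0],[0,0.16,-0.024,0.112,0,0,0],[0,0.144,0,-0.12,0,0,0],[0,0.144,0,-0.12,0,0,0],[0,0.144,0,-0.12,0,0,0],[0,0.144,0,-0.12,0,0,0],[0,0,0,0,0,0,0]])

```text
clock: 3.32
tool_pos: [0.5415, -0.1689, 0.1396]
eef_rot: [-0.025, 0.968, 0.115, 0.222]
wrist_force: [-0.8, -1.3, 0.9]
grip_width: 0.0001
grip_force: 0.4
```

Run:
```python
from h import *
to(-42,72);to(-42,30);to(-43,27)
from cell import robot
import cv2
a=robot.get_image("top")["frame"][145:265,300:400,::-1];b=robot.get_image("side")["frame"][95:215,260:360,::-1]
cv2.imwrite("pics/c3.png",np.hstack([cv2.resize(x,(400,480),interpolation=2) for x in(a,b)]))
```

```text
shift [0.0001 0.0004 0.0006] rot [ 0.002 -0.002  0.001] t 3.325 F [-0.76 -1.27  0.93] tgt [ 0.5419 -0.1692  0.1391]
shift [-0.0183  0.0003  0.0384] rot [ 0.002 -0.002  0.001] t 3.325 F [-0.76 -1.27  0.93] tgt [ 0.5419 -0.1692  0.0971]
shift [-0.0205  0.0003  0.0406] rot [ 0.002 -0.002  0.001] t 3.325 F [-0.76 -1.27  0.93] tgt [ 0.5409 -0.1694  0.0941]
```

View pics/c3.png

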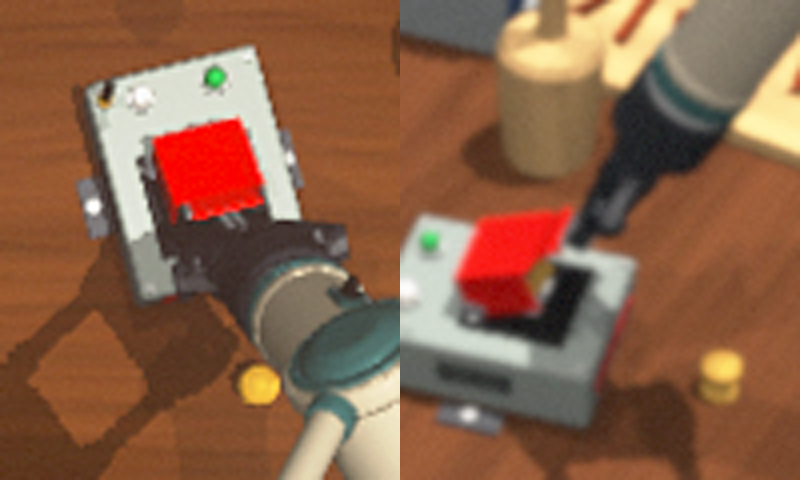

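The guard is up by roughly 0.4 rad, resting on the fingertips at side crop (577,240). The brass paddle is visible beneath at (540,270), still leaning forward. Next I lower the tip in front of the paddle, with the guard riding on the finger.

>>> advance(moves=[[0,-0.1248,0,0.2096,0,0,0],[0,-0.1248,0,0.2096,0,0,0],[0,-0.1248,0,0.2096,0,0,0],[0,0,0,0,0,0,0]])

```text
clock: 3.92
tool_pos: [0.5349, -0.1685, 0.0901]
eef_rot: [-0.028, 0.969, 0.114, 0.22]
wrist_force: [-0.6, 0.0, -0.3]
grip_width: -0.0003
grip_force: 0.2
```

Run:
```python
from h import *
to(-46,27);to(-16,27)
from cell import robot
import cv2
a=robot.get_image("top")["frame"][145:265,300:400,::-1];b=robot.get_image("side")["frame"][95:215,260:360,::-1]
cv2.imwrite("pics/c4.png",np.hstack([cv2.resize(x,(400,480),interpolation=2) for x in(a,b)]))
```

```text
shift [ 0.0041  0.0023 -0.0025] rot [-0.004  0.004 -0.002] t 3.925 F [-0.6   0.04 -0.35] tgt [ 0.538  -0.1701  0.0941]
shift [0.0311 0.0023 0.0105] rot [-0.004  0.004 -0.002] t 3.925 F [-0.6   0.04 -0.35] tgt [ 0.5672 -0.1631  0.0941]
```

View pics/c4.png

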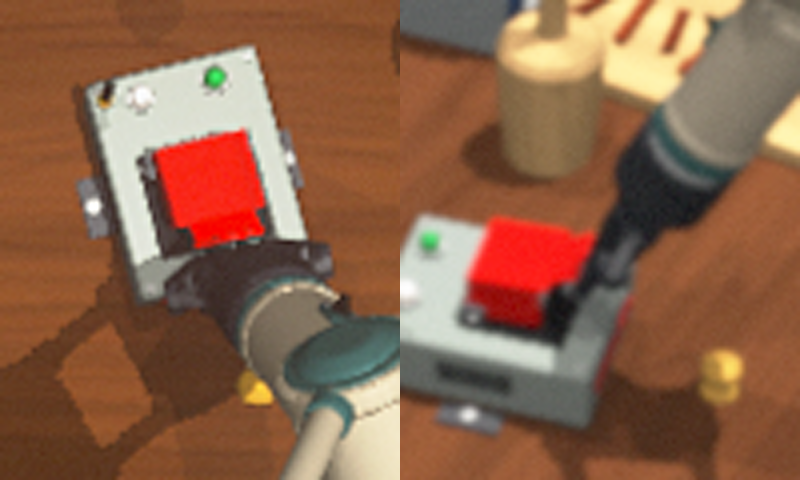

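The guard has settled low, with the tab at side crop (590,240) resting on the back of the finger. The tip is at (560,310), in front of the paddle. Pushing in should raise the guard along the finger as it moves the paddle.

Scaled: 0.0052 m is 0.0832, 0.0004 m is 0.0064.

>>> advance(moves=[[0,0.0832,0.0064,0.0272,0,0,0],[0,0.0832,0.0064,0.0272,0,0,0],[0,0.0832,0.0064,0.0272,0,0,0]])

```text
clock: 4.4
tool_pos: [0.5535, -0.1672, 0.096]
eef_rot: [-0.025, 0.968, 0.114, 0.222]
wrist_force: [-10.4, -0.5, 15.6]
grip_width: -0.0001
grip_force: 7.4
```

>>> advance(moves=[[0,0.0832,0.0064,0.0272,0,0,0],[0,0.0832,0.0064,0.0272,0,0,0],[0,0.0832,0.0064,0.0272,0,0,0],[0,0,0,0,0,0,0],[0,0,0,0,0,0,0]])

```text
clock: 5.03
tool_pos: [0.5687, -0.164, 0.0968]
eef_rot: [-0.026, 0.968, 0.114, 0.221]
wrist_force: [-0.9, 0.5, -0.6]
grip_width: 0.0001
grip_force: 0.0
```

Run:
```python
from h import *
to(-16,27);to(-50,45)
from cell import robot
import cv2
a=robot.get_image("top")["frame"][145:265,300:400,::-1];b=robot.get_image("side")["frame"][95:215,260:360,::-1]
cv2.imwrite("pics/c5.png",np.hstack([cv2.resize(x,(400,480),interpolation=2) for x in(a,b)]))
```

```text
shift [-0.0023 -0.0012  0.0018] rot [-0.001  0.001 -0.   ] t 5.025 F [-0.85  0.54 -0.55] tgt [ 0.5672 -0.1631  0.0941]
shift [-0.0251 -0.0012 -0.0292] rot [-0.001  0.001 -0.   ] t 5.025 F [-0.85  0.54 -0.55] tgt [ 0.5341 -0.1711  0.1121]
```

View pics/c5.png

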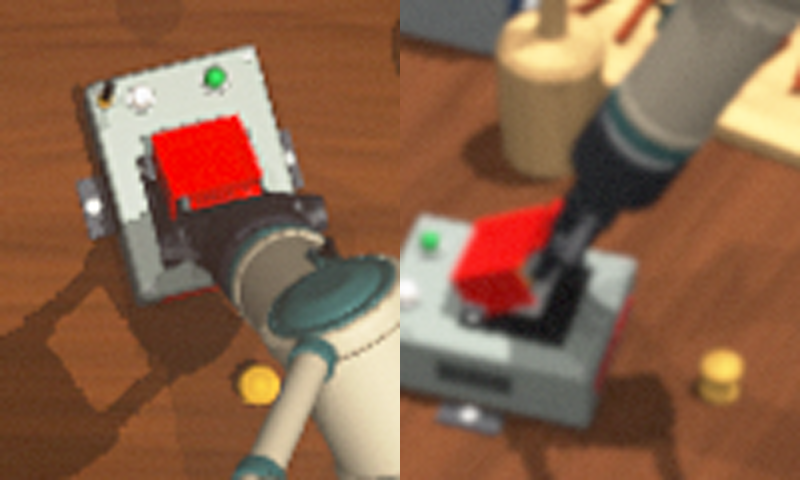

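The guard is now well up, around 0.45 rad, on the finger at side crop (540,265), and the force is back to about 1 N. The paddle is hidden in these views, so I'll check it with the wrist camera.

Run:
```python
from h import *
from cell import robot
import cv2
d=robot.get_image("wrist");b=robot.get_image("side")["frame"][140:185,270:320,::-1]
cv2.imwrite("pics/c6.png",np.hstack([cv2.resize(d["frame"][:,:,::-1],(480,360)),cv2.resize(b,(320,360),interpolation=2)]))
```

```text
(no output)
```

View pics/c6.png

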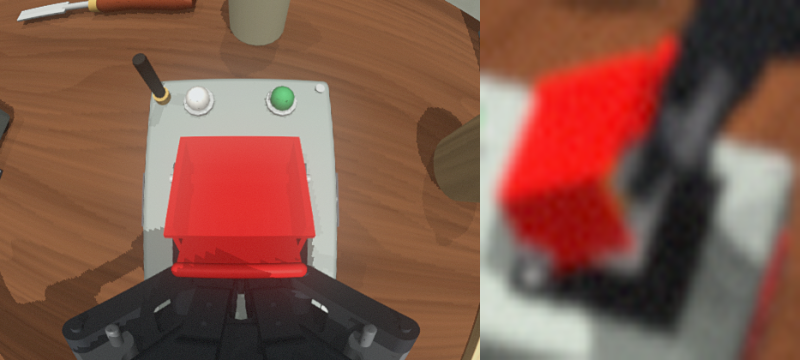

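The wrist view shows the guard bead at (240,270), lying squarely across both fingers, with the paddle hidden behind it. I'll withdraw partway along the finger axis, keeping the guard up, and look again.

Scaled: -0.014 m is -0.224, -0.012 m is -0.192.

>>> advance(moves=[[0,0,0,-0.192,0,0,0],[0,0,0,-0.192,0,0,0],[0,0,0,-0.224,0,0,0],[0,0,0,0,0,0,0]])

```text
clock: 5.72
tool_pos: [0.5531, -0.1688, 0.1332]
eef_rot: [-0.025, 0.968, 0.114, 0.223]
wrist_force: [-0.2, -0.2, -0.3]
grip_width: 0.0001
grip_force: 0.2
```

Run:
```python
from h import *
from cell import robot
import cv2
for n,b in(("off",[-32,0,94]),("on",[-8,0,94])):print(n,(proj("side",world(P,np.array(b)/1000))[0]-[270,140])*8)
b=robot.get_image("side")["frame"][140:190,270:325,::-1];t=robot.get_image("top")["frame"][160:210,320:375,::-1]
cv2.imwrite("pics/c7.png",np.hstack([cv2.resize(b,(440,400),interpolation=2),cv2.resize(t,(352,400),interpolation=2)]))
```

```text
off [206.25159276 180.84894404]
on [145.44396373 167.89387021]
```

View pics/c7.png

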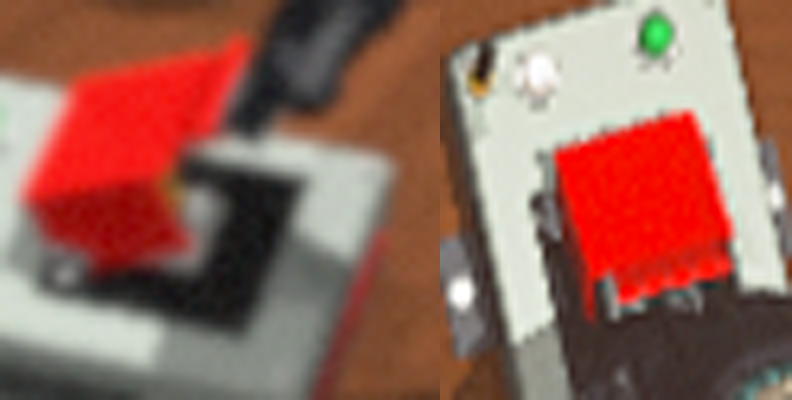

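With the guard still up, only a sliver of brass shows at side crop (172,185), where the off tip would be at (206,181). The toggle has gone back to on, so I'll withdraw fully and let the guard drop.

Scaled: -0.04 m is -0.64, -0.03 m is -0.48.

>>> advance(moves=[[0,-0.128,0,-0.256,0,0,0],[0,-0.16,0,-0.32,0,0,0],[0,-0.16,0,-0.48,0,0,0],[0,-0.16,0,-0.64,0,0,0],[0,-0.16,0,-0.64,0,0,0],[0,0,0,0,0,0,0],[0,0,0,0,0,0,0],[0,0,0,0,0,0,0]])

```text
clock: 6.82
tool_pos: [0.4488, -0.1922, 0.2406]
eef_rot: [-0.027, 0.968, 0.114, 0.221]
wrist_force: [0.2, 1.1, -0.2]
grip_width: -0.0002
grip_force: 0.0
```

Run:
```python
from h import *
from cell import robot
import cv2
S=robot.get_image("side")["frame"];b=S[120:220,260:370,::-1];t=robot.get_image("top")["frame"][145:255,300:390,::-1]
cv2.imwrite("pics/c8.png",np.hstack([cv2.resize(b,(440,400),interpolation=2),cv2.resize(t,(330,400),interpolation=2)]))
for n,s in(("side",S),("yellow diff",0)):
    if n!="side":
        d=np.abs(S.astype(int)-C["side"]["im"]).sum(2);print("pump diff",d[230:310,180:300].mean(),"knob diff",d[180:198,332:350].mean())
```

```text
pump diff 14.147083333333333 knob diff 15.651234567901234
```

View pics/c8.png

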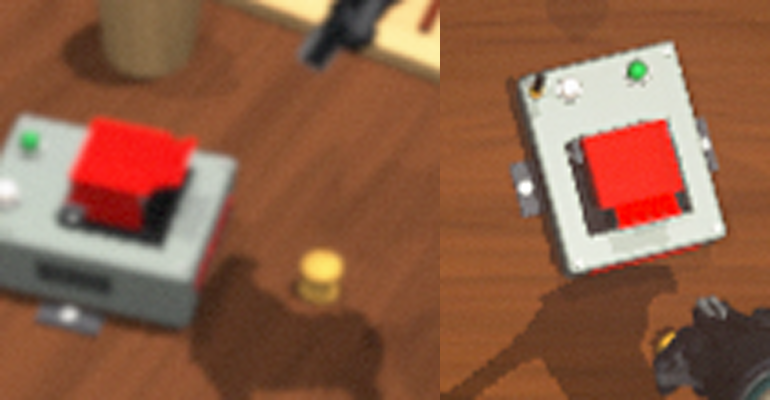

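The guard is shut again at side crop (130,170), looking as it did at the start. The knob hasn't moved, and the gripper is clear at (340,30).

```bash
python3 -c "
from cell import robot
print(robot.job_done())"
```

```text
the job is handed in; nothing more can be done
None
```

I flipped the red-guarded toggle to on and let the guard drop fully shut, with no sign that anything else moved; the job is handed in, and no verdict came back.

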